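Dress the sprung slideway with the hand stone

TASK

Slide the red grease tin along the bench, without lifting or tipping it, out of the stone's run-out until it stands wholly on the round green disc. Then take the blue-handled hand stone and dress the steel slideway: lay the stone flat and lengthwise on the yellow-stop end, press with about 10 N (one kilogram's weight, never hard enough to bottom the springs), and draw it slowly in one unbroken stroke at that steady pressure to the open end, lifting it only there. Stand the stone back on its sole in the middle of the cork pad, let go, and leave everything else where it is.

Things in the scene. Friction and masses are not known exactly. Their poses are not given: they have to be found in the camera images.
- fixture: green dressing fixture fixed to the bench, base plate 110 x 270 x 18 mm, origin at the centre of its underside, z up, +y along the stroke from the yellow stop to the open end. On springs it carries a bright steel slideway 42 mm wide (x) and 240 mm long (y from -120 to +120 mm) with a yellow stop block at its -y end, 12 mm thick, rising 12 mm over the face
- stroke_start (a point): where the middle of the stone's sole starts: 78 mm to the -y side of the fixture's middle (the stone then clears the stop by 7 mm), at the nominal face height of 85 mm. The true face is not measured: a jack setting puts it up to 14 mm higher or lower, and a slope of up to 0.06 rad along y adds up to 5 mm at the ends, so feel for it. Axes as the fixture's
- stroke_end (a point): where the middle of the sole ends: 80 mm to the +y side of the fixture's middle, nominal face height as above. Pressed anywhere, the whole slideway sinks straight down: about 3 N to start it, then 2 N per mm, bottoming after 10 mm at about 23 N
- stone: loose hand stone, about 0.3 kg: grey stone sole 70 (along x) x 32 (along y) mm, origin at the centre of the sole's underside, z up; sole and holder are 18 mm high, then a blue handle 58 (x) x 24 (y) mm rises from 18 to 62 mm. Grip the handle across y. Either way round is the same.
- pad: fixed cork pad 110 x 110 x 6 mm on which the stone stands at the start; origin at the centre of its underside, z up
- tin: loose red enamel grease tin shaped like a squat oil can, about 0.4 kg: round body 92 mm in diameter and 45 mm high, cone above it to 62 mm, steel nozzle 14 mm in diameter to 78 mm; origin at the centre of its underside, z up. Too wide to grip round; push it low down
- disc: flat round mark painted on the bench, 140 mm in diameter, green with a white rim, under 1 mm high and no obstacle; origin at its centre
- stub: rusty steel spline shaft stub, 37 mm thick and 92 mm long, lying in a grey cradle; leave alone
- shim_a: brass shim ring, 60 mm outer diameter, 5 mm thick, on the bench; leave alone
- shim_b: brass shim ring, 52 mm outer diameter, 5 mm thick, on the bench; leave alone
- gear: dark steel gear, 90 mm in diameter, 26 mm high, on the bench; leave alone
- spanner: spanner lying on the bench at the left side; leave alone
Things that resemble listed ones, but are neither listed nor needed, are in the scene too. What is shaped like the stone but purple or white is not meant.

How it is judged:
On the way, in this order (a step that is already met when the one before it is completed fails the run):
1. the red tin stands, let go, wholly on the green disc (horizontal distance between tin and disc below 0.026 m and linear speed of tin below 0.01 m/s and contact force between tin and the fingers below 0.1 N), for 0.2 s.
2. the stone lies flat and lengthwise on the slideway, pressed with 6 to 15 N, its middle in the first part at the yellow stop (y below -60 mm) (y of stone in the frame of fixture between -0.1 and -0.06 m and x of stone in the frame of fixture between -0.012 and 0.012 m and contact force between stone and fixture between 6 and 15 N and angle between the x axis of stone and the y axis of fixture, either way round below 0.2 rad and angle between stone's own z axis and vertical below 0.15 rad), for 0.2 s.
3. the stone lies flat and lengthwise on the slideway, pressed with 6 to 15 N, its middle in the second quarter (y of stone in the frame of fixture between -0.052 and -0.025 m and x of stone in the frame of fixture between -0.012 and 0.012 m and contact force between stone and fixture between 6 and 15 N and angle between the x axis of stone and the y axis of fixture, either way round below 0.2 rad and angle between stone's own z axis and vertical below 0.15 rad), for 0.2 s.
4. the stone lies flat and lengthwise on the slideway, pressed with 6 to 15 N, its middle at the centre of the slideway (y of stone in the frame of fixture between -0.014 and 0.014 m and x of stone in the frame of fixture between -0.012 and 0.012 m and contact force between stone and fixture between 6 and 15 N and angle between the x axis of stone and the y axis of fixture, either way round below 0.2 rad and angle between stone's own z axis and vertical below 0.15 rad), for 0.2 s.
5. the stone lies flat and lengthwise on the slideway, pressed with 6 to 15 N, its middle in the third quarter (y of stone in the frame of fixture between 0.025 and 0.052 m and x of stone in the frame of fixture between -0.012 and 0.012 m and contact force between stone and fixture between 6 and 15 N and angle between the x axis of stone and the y axis of fixture, either way round below 0.2 rad and angle between stone's own z axis and vertical below 0.15 rad), for 0.2 s.
6. the stone lies flat and lengthwise on the slideway, pressed with 6 to 15 N, its middle near the open end (y beyond +65 mm) (y of stone in the frame of fixture between 0.065 and 0.105 m and x of stone in the frame of fixture between -0.012 and 0.012 m and contact force between stone and fixture between 6 and 15 N and angle between the x axis of stone and the y axis of fixture, either way round below 0.2 rad and angle between stone's own z axis and vertical below 0.15 rad), for 0.2 s.
At the end, for the whole second after the job is handed in: The tin stands upright on the bench with its middle within 26 mm of the disc's (wholly on the disc); the stone stands at rest on its sole on the cork pad, its middle within 30 mm of the pad's middle (horizontal distance between tin and disc below 0.026 m and angle between each of tin, stone's own z axis and vertical below 0.1 rad and height (world z) of tin below 0.005 m and linear speed of each of tin, stone below 0.01 m/s and horizontal distance between stone and pad below 0.03 m and z of stone in the frame of pad between 0.003 and 0.01 m); the robot touches nothing.
It fails at once if the stone presses on the fixture with more than 22 N (the springs bottom) (contact force between stone and fixture above 22 N).
It fails at once if the stone loses the face in mid-stroke: over the middle of the slideway (within 50 mm of its centre) and lower than 125 mm above the bench, it presses with less than 0.2 N (y of stone in the frame of fixture between -0.05 and 0.05 m and x of stone in the frame of fixture between -0.03 and 0.03 m and z of stone in the frame of fixture below 0.125 m and contact force between stone and fixture below 0.2 N).
It fails at once if the tin is lifted (15 mm) or tipped (0.3 rad) (height (world z) of tin above 0.015 m or angle between tin's own z axis and vertical above 0.3 rad).
It fails at once if the spline stub, a brass shim ring, the gear or the spanner is moved by more than 20 mm (distance of any of stub, shim_a, shim_b, gear, spanner from where it was at the start of the episode above 0.02 m).
It also fails if it takes over 72 s, if anything falls off the work surface, if the arm or the gripper's body presses on something with over 40 N, if the wrist force passes 120 N, or if a joint passes its speed limit or range.

ROBOT

A 6-joint arm with a two-finger parallel gripper is mounted at the origin on the work surface. World frame = base frame: x ahead of the robot, y to its left, z up, the work surface at z = 0. Lengths are in m, angles in rad, forces in N, time in s.
With the tool pointing down it reaches from about 0.275 to 0.775 m from the base axis. Payload 14.6 kg.
Tool frame: the origin (TCP) lies between the finger pads; the fingertips stand 25 mm ahead of it and the grasp point (between the pads) lies 6 mm ahead of it (ctrl.tip_reach is the distance from the TCP to the fingertips, in m); z points along the fingers, y is the line along which they close (so a half turn about z gives the same grasp; the last joint's range is limited). The gripper opens to 85 mm and grips with 20 to 120 N. Pads are 22 mm wide; open, the fingers measure 114 mm over their backs; the gripper's body (76 mm by 85 mm) begins 54 mm behind the grasp point. The pads swing forward as they close: fully open they stand 13 mm farther back than shut.
Start: joints at [-1.327, 0.263, -0.048, 1.259, 0, 1.415], TCP at [0.204, -0.484, 0.256] pointing down, gripper open.
Joint ranges: [-2.65, 2.65], [-0.89, 1.7], [-1.18, 1.37], [-2.13, 2.11], [-1.35, 1.29], [-3.14, 3.14]. Speed limits (rad/s): [1.89, 1.89, 2.57, 2.79, 3.14, 3.14].

INTERFACE

Orientations are given as a rotation vector (axis times angle).
In Python, from workcell import monitor, vision, ctrl gives the robot as it stands.
- The arm moves only by the shell command python3 -m crank 'ROWS' [FORCE]. ROWS is JSON, a list of rows, each a list of 5 numbers: the shift along the tool's x, y, z in units of 0.04 m (1.0 is 0.04 m), then the turn about the tool's z in units of 0.12 rad (1.0 is 0.12 rad), then the opening, from 0 (shut) to 1 (fully open). A call has 1 to 12 rows; each row shifts and turns the commanded pose from where the row before left it, along the tool's axes as they then stand; what a row does not reach is not made up. A row lasts 1/12 s, in which the tool goes at most 41.7 mm and 7.16 degrees, less where a joint would pass 70% of its speed; a pose out of reach is approached as far as the arm can. A call with a number of a shift or a turn outside -1 to 1 is refused whole. A call with a gripper value outside its range is refused whole. The fingers move at their own pace and stop on an object; FORCE is the grip in N (left out, the last holds). Time passes only in rows, so rows that do not move let the fingers close. It gives the time, the measured TCP pose, the force, the opening and the grip force at its end, in the units of the state.
- monitor.observe(): the state, without advancing time (a new reading comes with each control period).
- vision.read_camera(name): name is "scene" or "top" or "wrist"; returns a dict with "color" (480x640x3 uint8, red, green, blue), "range_z" (480x640 float32, m along the optical axis (not along the pixel's ray), 0 where there is no reading), "camera_matrix" (3x3 intrinsics, pixels), "R" (3x3) and "t" (3): a world point X has camera coordinates R X + t; the wrist camera has in their place "hand_eye" (4x4, takes a point from camera to tool coordinates, whose origin is the TCP and whose axes are the flange's). Camera axes: x right, y down, z forward; pixel columns grow to the right and rows downward; lengths in m; the calibration is good to about 2 mm. The wrist camera is an equidistant fisheye: a pixel r from the principal point sees the ray r / f radians off the axis. A picture is of the moment at which its call begins: read the wrist's pose just before it.
- ctrl.job_done(): hands the job in; it is judged then, once.
The state is a dict: "t": time; "qpos": joint angles; "qd": joint speeds; "tau": joint torques, N m; "position": TCP position; "ee_rot": TCP orientation; "force": force on the tool from outside, world axes, zero at the start; "wrist_torque": the same for the moment, N m; "gripper_width": finger opening in m; "grasp_force": force on a finger pad.
Only numpy, scipy, OpenCV 4.12 (cv2) and the standard library are available. Lean on these libraries where they do the work, as an engineer would, in place of code of your own. Each camera call takes 0.05 s, during which the arm holds its last target. There are 200 camera calls.

## Working session

There is one attempt and no reset: what is moved stays moved. The work goes in short steps, Python scripts to look and compute and a shell command to move; the robot and the scene stay as the last step left them, time stands still between calls to the robot, and variables do not carry over. Pictures are saved under pics/ and viewed, at most 10 in all, crops included, and the job is handed in when it is done.

```bash
mkdir -p pics && python3 - <<'E'
from workcell import monitor, vision, ctrl
import cv2, numpy as np
s=monitor.observe(); print({k:np.round(v,3) for k,v in s.items()}, ctrl.tip_reach)
for n in ["top","scene"]:
    d=vision.read_camera(n); cv2.imwrite(f"pics/{n}0.png",d["color"][:,:,::-1]); np.savez(f"pics/{n}0.npz",**d)
    print(n,d["camera_matrix"],d["R"],d["t"])
E
```

```text
{'t': np.float64(0.0), 'qpos': array([-1.327,  0.264, -0.049,  1.259, -0.   ,  1.416]), 'qd': array([-0.001,  0.001,  0.   ,  0.   , -0.002,  0.001]), 'tau': array([-1.0000e-03, -6.3763e+01,  3.8457e+01,  1.4000e-02, -0.0000e+00,
       -0.0000e+00]), 'position': array([ 0.204, -0.484,  0.256]), 'ee_rot': array([-3.078, -0.622,  0.   ]), 'force': array([ 0.595, -0.011,  1.169]), 'wrist_torque': array([0.008, 0.005, 0.034]), 'grasp_force': np.float64(0.0), 'gripper_width': np.float64(0.085)} 0.025
top [[436.6945802    0.         313.89852678]
 [  0.         436.6945802  246.09363887]
 [  0.           0.           1.        ]] [[ 0.12258307 -0.99243531  0.00674937]
 [-0.96639174 -0.12090911 -0.22686558]
 [ 0.22596547  0.02128734 -0.97390269]] [-0.04639224  0.62826488  0.97093817]
scene [[491.90025338   0.         322.75001503]
 [  0.         491.90025338 239.45160247]
 [  0.           0.           1.        ]] [[ 0.21266334  0.97709755  0.0073951 ]
 [ 0.78687732 -0.16676551 -0.59414926]
 [-0.57930854  0.1321728  -0.80432081]] [-0.13908608 -0.40770728  1.50253938]
```

View pics/top0.png

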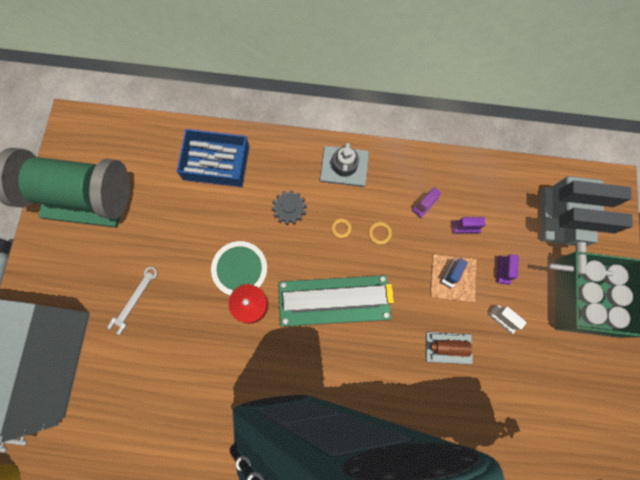

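View pics/scene0.png

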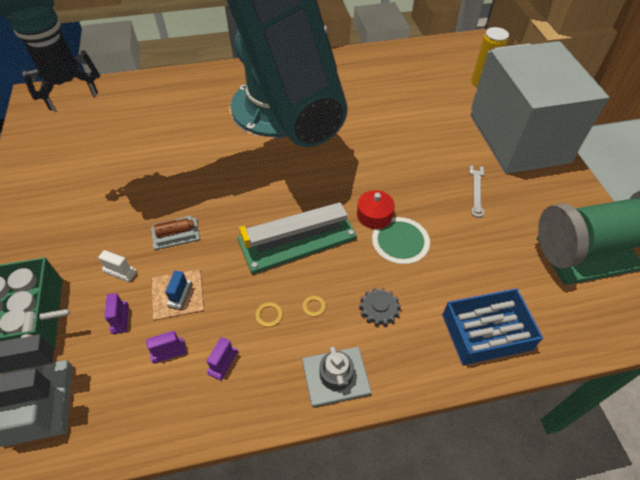

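The top picture shows the slideway from (284,300) to the yellow stop at (390,293), the tin at (248,303), the disc at (239,268), and the stone on its pad at (456,272) and (454,278). The scene picture agrees: tin (376,210), disc (401,240), stone (178,290), stop (245,236).

```bash
cat > h.py <<'E'
import cv2, numpy as np
def cloud(d):
    K=d["camera_matrix"]; z=d["range_z"]; v,u=np.mgrid[:480,:640]
    P=np.stack([(u-K[0,2])/K[0,0]*z,(v-K[1,2])/K[1,1]*z,z],-1)
    return (P-d["t"])@d["R"]
E
python3 - <<'E'
from h import *
boxes={"top":dict(fix=(270,265,400,335),tin=(220,280,275,330),disc=(205,235,275,330),pad=(425,250,485,305),),
"scene":dict(fix=(230,195,362,275),tin=(350,185,402,232),disc=(362,180,435,268),pad=(145,262,210,320))}
for n in boxes:
    d=dict(np.load(f"pics/{n}0.npz")); W=cloud(d); hsv=cv2.cvtColor(d["color"],cv2.COLOR_RGB2HSV); H,S,V=[hsv[...,i].astype(int) for i in range(3)]
    ok=d["range_z"]>0
    def sel(box,m):
        x0,y0,x1,y1=boxes[n][box]; k=np.zeros(H.shape,bool);k[y0:y1,x0:x1]=1
        return W[k&m&ok]
    def rep(name,P,zr=(-1,1)):
        P=P[(P[:,2]>zr[0])&(P[:,2]<zr[1])]
        if len(P)<5: print(n,name,len(P));return
        r=cv2.minAreaRect((P[:,:2]*1000).astype(np.float32))
        c,rad=cv2.minEnclosingCircle((P[:,:2]*1000).astype(np.float32))
        print(n,name,len(P),"mean",P.mean(0).round(4),"z%",np.percentile(P[:,2],[5,50,95]).round(4),"rect",np.round(r[0],1),np.round(r[1],1),round(r[2],1),"circ",np.round(c,1),round(rad,1))
        return P
    green=(H>60)&(H<95)&(S>80); 
    rep("base",sel("fix",green),(.008,.03))
    rep("slide",sel("fix",(S<50)&(V>110)),(.055,.11))
    P=sel("fix",(S<50)&(V>110)); P=P[(P[:,2]>.06)&(P[:,2]<.11)]
    A=np.c_[P[:,:2],np.ones(len(P))]; print("plane",np.linalg.lstsq(A,P[:,2],rcond=None)[0])
    rep("stop",sel("fix",(H>20)&(H<35)&(S>150)&(V>120)),(.06,.13))
    red=((H<6)|(H>174))&(S>150)
    rep("tin",sel("tin",red)); rep("tinbody",sel("tin",red),(.02,.047))
    rep("tinlow",sel("tin",red),(.003,.03))
    rep("disc",sel("disc",green|((S<50)&(V>150))),(-.006,.008))
    rep("stone blue",sel("pad",(H>100)&(H<125)&(S>80)))
    rep("stone top",sel("pad",(H>100)&(H<125)&(S>80)),(.062,.075))
    rep("cork",sel("pad",(H>5)&(H<20)&(S>60)),(.003,.012))
E
```

```text
top base 2155 mean [ 0.5067 -0.0298  0.0187] z% [0.0152 0.0187 0.0219] rect [513.  -32.4] [105.7 264.6] 10.6 circ [510.8 -32.7] 139.7
top slide 1903 mean [ 0.5118 -0.0315  0.0716] z% [0.0643 0.0717 0.0789] rect [512.4 -30.7] [ 42.5 239.7] 10.6 circ [511.9 -31.1] 120.6
plane [ 0.0299872  -0.05355971  0.05466165]
top stop 88 mean [ 0.5357 -0.1536  0.0912] z% [0.0881 0.0909 0.0943] rect [ 534.8 -153.5] [41.1 11.4] 9.5 circ [ 534.5 -151.5] 20.7
top tin 1115 mean [0.4759 0.1696 0.0525] z% [0.0436 0.0526 0.0628] rect [477.2 171.8] [88.  87.8] 7.7 circ [477.8 171.8] 45.8
top tinbody 172 mean [0.4738 0.157  0.0431] z% [0.0286 0.0455 0.0469] rect [477.5 171.9] [89.1 86.4] 68.2 circ [477.1 173. ] 45.6
top tinlow 18 mean [0.4744 0.1333 0.0219] z% [0.0129 0.0219 0.0299] rect [482.1 138.2] [77.4 19.8] 6.8 circ [480.9 148. ] 38.7
top disc 2067 mean [0.5706 0.2165 0.0016] z% [-0.0017  0.0016  0.0049] rect [571.6 216.7] [127.9 138.5] 22.8 circ [566.1 215.3] 70.2
top stone blue 181 mean [ 0.6111 -0.3131  0.0679] z% [0.0644 0.0683 0.0718] rect [ 613.4 -314.9] [19.8 55.1] 63.3 circ [ 613.7 -314.4] 27.9
[... 978 characters left out ...]
170.3] 46.5
scene tinlow 204 mean [0.5123 0.1596 0.0183] z% [0.0068 0.0185 0.029 ] rect [505.9 163.3] [87.7 34.7] 75.0 circ [489.1 167.8] 43.8
scene disc 1873 mean [0.5698 0.2149 0.0018] z% [-0.0013  0.0018  0.0049] rect [569.6 216.6] [127.9 141.1] 21.0 circ [564.  213.8] 71.9
scene stone blue 406 mean [ 0.6231 -0.3152  0.0594] z% [0.0368 0.0657 0.0701] rect [ 618.4 -316.7] [22.5 57.7] 65.9 circ [ 617.5 -318.1] 29.4
scene stone top 239 mean [ 0.6191 -0.3164  0.0677] z% [0.0638 0.0678 0.0707] rect [ 617.6 -316.4] [22.2 55.9] 65.9 circ [ 617.4 -317.2] 29.2
scene cork 1504 mean [ 0.6107 -0.3258  0.0062] z% [0.0034 0.0062 0.0093] rect [ 593.5 -326. ] [147.4 163.6] 85.5 circ [ 593.5 -325.5] 106.9
```

```bash
R='' ; 
python3 -m crank '[[0.2,-0.25,0,0,0.6],[0.418,-0.491,0,0,0.6],[0.418,-0.491,0,0,0.6],[0.418,-0.491,0,0,0.6],[0.418,-0.491,0,0,0.6],[0.418,-0.491,0,0,0.6],[0.418,-0.491,0,0,0.6],[0.418,-0.491,0,0,0.6],[0.418,-0.491,0,0,0.6],[0.418,-0.491,0,0,0.6],[0.418,-0.491,0,0,0.6],[0.418,-0.491,0,0,0.6]]'
python3 -m crank '[[0.418,-0.491,0,0,0.6],[0.418,-0.491,0,0,0.6],[0.418,-0.491,0,0,0.6],[0.418,-0.491,0,0,0.6],[0.418,-0.491,0,0,0.6],[0.418,-0.491,0,0,0.6],[0.418,-0.491,0,0,0.6],[0.418,-0.491,0,0,0.6],[0.418,-0.491,0,0,0.6],[0.418,-0.491,0,0,0.6],[0.418,-0.491,0,0,0.6],[0.418,-0.491,0,0,0.6]]'
python3 -m crank '[[0.2,-0.25,0,-0.27,0.6],[0,0,0,-0.27,0.6],[0,0,0,0,0.6]]'
python3 - <<'E'
from h import *
from scipy.optimize import least_squares
for n,seed,pc in (("top",(239,268),[(433,256),(476,257),(474,300),(431,299)]),("scene",(401,240),[(152,276),(199,271),(204,312),(156,318)])):
    d=dict(np.load(f"pics/{n}0.npz")); K=d["camera_matrix"]
    def bp(u,v,z):
        r=np.stack([(np.asarray(u,float)-K[0,2])/K[0,0],(np.asarray(v,float)-K[1,2])/K[1,1],np.ones(len(u))],-1)@d["R"]; c=-d["R"].T@d["t"]
        return (c+r*((z-c[2])/r[:,2:]))[:,:2]*1000
    hsv=cv2.cvtColor(d["color"],cv2.COLOR_RGB2HSV).astype(int)
    m=(hsv[...,1]<60)&(hsv[...,2]>140); v,u=np.nonzero(m); k=np.hypot(u-seed[0],v-seed[1])<40; P=bp(u[k],v[k],0.0005)
    k=np.hypot(*(P-[568,215.5]).T); P=P[(k>55)&(k<75)]
    f=least_squares(lambda p:np.hypot(P[:,0]-p[0],P[:,1]-p[1])-p[2],[568,215,66],loss="soft_l1")
    print(n,"disc rim",len(P),f.x.round(1))
    # cork: distinguish from wood by local colour; use depth height
    W=cloud(d); z=cv2.medianBlur(W[...,2].astype(np.float32),5)
    x0,y0,x1,y1=(425,250,485,305) if n=="top" else (145,262,210,320)
    mm=np.zeros(z.shape,bool); mm[y0:y1,x0:x1]=(z[y0:y1,x0:x1]>0.0035)
    mm=cv2.morphologyEx(mm.astype(np.uint8),cv2.MORPH_OPEN,np.ones((7,7)))
    n_,lab,st,_=cv2.connectedComponentsWithStats(mm); i=1+np.argmax(st[1:,4]); v,u=np.nonzero(lab==i)
    Q=W[v,u][:,:2]*1000; k=W[v,u][:,2]<.012
    print("pad rect",cv2.minAreaRect(Q[k].astype(np.float32)),"corners",bp(*np.array(pc).T,0.006).round(0).tolist(),bp(*np.array(pc).T,0.006).mean(0).round(1))
E
```

```text
t: 1.1
position: [0.2927, -0.199, 0.2561]
ee_rot: [-3.079, -0.622, 0.0]
force: [0.8, -0.2, 0.5]
gripper_width: 0.0515
grasp_force: 0.0
t: 2.1
position: [0.3856, 0.0958, 0.2562]
ee_rot: [-3.079, -0.623, 0.0]
force: [0.2, -0.2, -0.0]
gripper_width: 0.0514
grasp_force: 0.0
t: 2.35
position: [0.3891, 0.1074, 0.256]
ee_rot: [-3.056, -0.727, 0.001]
force: [0.4, -0.1, 0.9]
gripper_width: 0.0514
grasp_force: 0.0
top disc rim 738 [566.7 214.9  63.4]
pad rect ((608.1228637695312, -324.0294189453125), (114.02842712402344, 112.20397186279297), 0.11851789802312851) corners [[656.0, -270.0], [667.0, -379.0], [558.0, -378.0], [547.0, -272.0]] [ 607.1 -324.6]
scene disc rim 623 [564.6 214.8  63.8]
pad rect ((604.07763671875, -325.0602111816406), (116.7721939086914, 110.0539321899414), 0.3703022003173828) corners [[549.0, -379.0], [558.0, -272.0], [667.0, -269.0], [660.0, -371.0]] [ 608.6 -322.7]
```

```bash

python3 -m crank '[[0,-0.417,0.3,0,0.6],[0,0,0.5,0,0.6],[0,0,0.5,0,0.6],[0,0,0.5,0,0.6],[0,0,0.5,0,0.6],[0,0,0.5,0,0.6],[0,0,0.5,0,0.6],[0,0,0.5,0,0.6],[0,0,0.5,0,0.6],[0,0,0.5,0,0.6],[0,0,0.4,0,0.6],[0,0,0.2,0,0.6]]'
python3 -m crank '[[0,0,0,0,0.6],[0.2,0,0,0,0.6],[0.3,0,0,0,0.6],[0.3,0,0,0,0.6],[0.2,0,0,0,0.6],[0.1,0,0,0,0.6],[0,0,0,0,0.6]]'
python3 - <<'E'
from workcell import vision
import cv2,numpy as np
d=vision.read_camera("scene"); cv2.imwrite("pics/s1.png",cv2.resize(d["color"][150:300,280:480,::-1],None,fx=4,fy=4))
E
```

```text
t: 3.35
position: [0.3809, 0.121, 0.0388]
ee_rot: [-3.058, -0.719, 0.003]
force: [-0.0, 0.6, -0.0]
gripper_width: 0.0513
grasp_force: 0.0
t: 3.93
position: [0.4226, 0.1414, 0.0407]
ee_rot: [3.057, 0.722, 0.002]
force: [-0.3, 0.1, -0.2]
gripper_width: 0.0511
grasp_force: 0.0
```

View pics/s1.png

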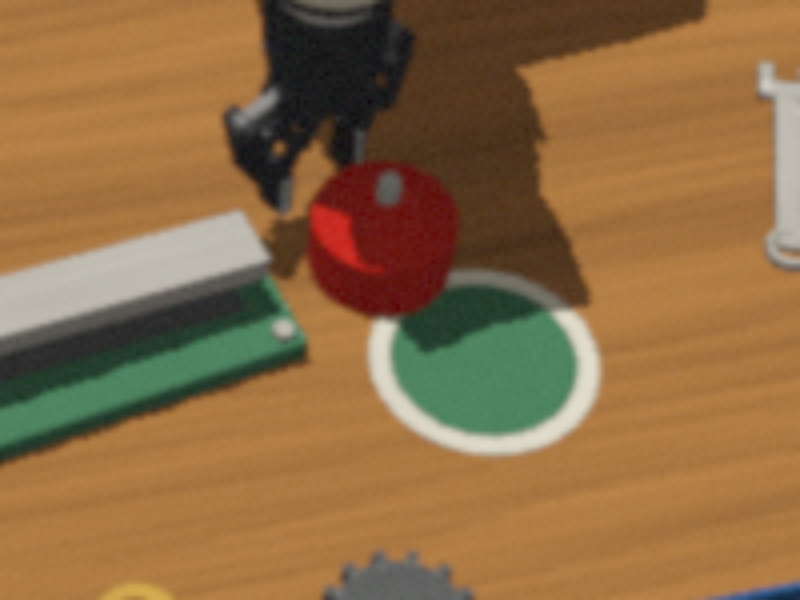

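The crop shows both fingers behind the tin (crop 270,160–340,160), facing the disc, clear of the fixture's base.

```bash

python3 -m crank '[[0.1,0,0,0,0.6],[0.15,0,0,0,0.6],[0.15,0,0,0,0.6],[0.15,0,0,0,0.6],[0.15,0,0,0,0.6],[0.15,0,0,0,0.6],[0.15,0,0,0,0.6],[0.15,0,0,0,0.6],[0.15,0,0,0,0.6],[0.15,0,0,0,0.6],[0.15,0,0,0,0.6],[0.15,0,0,0,0.6]]'
python3 -m crank '[[0.15,0,0,0,0.6],[0.15,0,0,0,0.6],[0.08,0,0,0,0.6],[0.04,0,0,0,0.6],[0,0,0,0,0.6]]'
cat > tin.py <<'E'
from workcell import vision, monitor
from h import *
for n in ("top","scene"):
    d=vision.read_camera(n); W=cloud(d); hsv=cv2.cvtColor(d["color"],cv2.COLOR_RGB2HSV).astype(int)
    m=((hsv[...,0]<6)|(hsv[...,0]>174))&(hsv[...,1]>150)&(np.hypot(W[...,0]-.54,W[...,1]-.2)<.16)&(d["range_z"]>0)
    P=(W[m][:,:2]*1000).astype(np.float32); print(n,len(P),cv2.minEnclosingCircle(P),cv2.minAreaRect(P))
E
python3 tin.py
```

```text
t: 4.98
position: [0.4849, 0.1726, 0.0402]
ee_rot: [-3.058, -0.722, 0.0]
force: [-2.9, -1.2, -0.9]
gripper_width: 0.0509
grasp_force: 1.2
t: 5.4
position: [0.4998, 0.18, 0.0403]
ee_rot: [-3.057, -0.722, -0.001]
force: [-0.7, 0.6, 0.1]
gripper_width: 0.0511
grasp_force: 0.0
top 112 ((542.6828002929688, 150.0720977783203), 46.443389892578125) ((539.8372192382812, 153.7113037109375), (92.88569641113281, 17.510910034179688), 38.02293395996094)
scene 1167 ((530.9263916015625, 213.394775390625), 65.09461212158203) ((528.7183837890625, 207.24359130859375), (89.32234191894531, 126.11736297607422), 65.99560546875)
```

```bash
sed -i 's/^    P=(W/    _,l,s,_=cv2.connectedComponentsWithStats(m.astype(np.uint8)); m=l==1+np.argmax(s[1:,4]); m\&=W[...,2]>.02\n    P=(W/' tin.py && python3 tin.py
```

```text
top 109 ((541.9722900390625, 149.36085510253906), 47.62025833129883) ((539.1298828125, 152.99293518066406), (95.23818969726562, 17.216297149658203), 38.046573638916016)
scene 1041 ((536.064697265625, 199.05960083007812), 53.411216735839844) ((543.772705078125, 201.58926391601562), (88.74173736572266, 94.48561096191406), 46.54970169067383)
```

```bash

python3 -m crank '[[0.08,-0.01,0,0,0.6],[0.1,-0.01,0,0,0.6],[0.1,-0.01,0,0,0.6],[0.1,-0.01,0,0,0.6],[0.1,0,0,0,0.6],[0.1,0,0,0,0.6],[0.06,0,0,0,0.6],[0.03,0,0,0,0.6],[0,0,0,0,0.6]]'
python3 -m crank '[[-0.1,0,0,0,0.6],[-0.4,0,0,0,0.6],[-0.6,0,0,0,0.6],[-0.4,0,-0.2,0,0.8],[0,0,-0.6,0,0.8],[0,0,-0.9,0,0.8],[0,0,-0.9,0,0.8],[0,0,-0.9,0,0.8],[0,0,-0.9,0,0.8],[0,0,-0.6,0,0.8],[-0.2,0,0,0,0.8],[0,0,0,0,0.8]]'
python3 tin.py
```

```text
t: 6.35
position: [0.523, 0.1934, 0.0402]
ee_rot: [-3.057, -0.722, -0.001]
force: [-1.2, -0.3, 0.6]
gripper_width: 0.0513
grasp_force: 0.8
t: 7.35
position: [0.4615, 0.1627, 0.2413]
ee_rot: [3.057, 0.722, 0.004]
force: [-0.2, 0.2, -0.7]
gripper_width: 0.0684
grasp_force: 0.0
top 389 ((549.5906372070312, 165.18511962890625), 72.67390441894531) ((544.030517578125, 173.9527587890625), (145.0158233642578, 43.247100830078125), 32.381343841552734)
scene 1079 ((565.4061279296875, 212.5277862548828), 47.849456787109375) ((567.1650390625, 212.7845916748047), (90.23617553710938, 91.24610900878906), 88.99447631835938)
```

```bash
python3 -c "
from workcell import monitor;print(monitor.observe()['qpos'].round(3))"
python3 -m crank '[[-0.05,0.3,0,0,1],[-0.097,0.62,0,0,1],[-0.097,0.62,0,0,1],[-0.097,0.62,0,0,1],[-0.097,0.62,0,0,1],[-0.097,0.62,0,0,1],[-0.097,0.62,0,0,1],[-0.097,0.62,0,0,1],[-0.097,0.62,0,0,1],[-0.097,0.62,0,0,1],[-0.097,0.62,0,0,1],[-0.097,0.62,0,0,1]]'
python3 -m crank '[[-0.097,0.62,0,0,1],[-0.097,0.62,0,0,1],[-0.097,0.62,0,0,1],[-0.097,0.62,0,0,1],[-0.097,0.62,0,0,1],[-0.097,0.62,0,0,1],[-0.097,0.62,0,0,1],[-0.097,0.62,0,0,1],[-0.05,0.3,0,0,1],[0,0,0,0,1]]'
python3 -c "
from workcell import monitor;print(monitor.observe()['qpos'].round(3))"
```

```text
[ 0.172  0.208 -0.169  1.194  0.     2.85 ]
t: 8.45
position: [0.5491, -0.1139, 0.2391]
ee_rot: [-3.057, -0.721, 0.002]
force: [-0.7, -0.3, -0.3]
gripper_width: 0.0856
grasp_force: 0.0
t: 9.28
position: [0.6135, -0.318, 0.2378]
ee_rot: [-3.057, -0.718, 0.003]
force: [0.8, -0.2, 0.1]
gripper_width: 0.0854
grasp_force: 0.0
[-0.596  0.571  0.404  1.406 -0.     2.084]
```

```bash

python3 -m crank '[[0,0,0,-0.5,1],[0,0,0,-0.9,1],[0,0,0,-0.9,1],[0,0,0,-0.9,1],[0,0,0,-0.9,1],[0,0,0,-0.9,1],[0,0,0,-0.9,1],[0,0,0,-0.9,1],[0,0,0,-0.9,1],[0,0,0,-0.9,1],[0,0,0,-0.9,1],[0,0,0,-0.9,1]]'
python3 -m crank '[[0,0,0,-0.9,1],[0,0,0,-0.9,1],[0,0,0,-0.9,1],[0,0,0,-0.9,1],[0,0,0,-0.9,1],[0,0,0,-0.9,1],[0,0,0,-0.9,1],[0,0,0,-0.9,1],[0,0,0,-0.9,1],[0,0,0,-0.1,1],[0,0,0,0,1],[0,0,0,0,1]]'
cat > wr.py <<'E'
import sys
from workcell import vision, monitor
from h import *
from scipy.spatial.transform import Rotation as Ro
s=monitor.observe(); d=vision.read_camera("wrist"); K=d["camera_matrix"]; z=d["range_z"]
v,u=np.mgrid[:480,:640]; dx,dy=(u-K[0,2])/K[0,0],(v-K[1,2])/K[1,1]; r=np.hypot(dx,dy); t=np.where(r<1.4,np.tan(np.minimum(r,1.4)),0)/np.maximum(r,1e-9)
P=np.stack([dx*t*z,dy*t*z,z],-1); H=d["hand_eye"]; T=P@H[:3,:3].T+H[:3,3]
W=T@Ro.from_rotvec(s["ee_rot"]).as_matrix().T+s["position"]
hsv=cv2.cvtColor(d["color"],cv2.COLOR_RGB2HSV).astype(int); ok=(z>0)&(r<1.3)
b=ok&(hsv[...,0]>100)&(hsv[...,0]<125)&(hsv[...,1]>80)&(np.hypot(W[...,0]-.613,W[...,1]+.318)<.07)
def rep(n,Q): print(n,len(Q),Q.mean(0).round(4),cv2.minAreaRect((Q[:,:2]*1000).astype(np.float32)))
Q=W[b]; print("z pct",np.percentile(Q[:,2],[5,50,95]).round(4)); rep("top",Q[(Q[:,2]>.06)&(Q[:,2]<.078)])
p=ok&(np.hypot(W[...,0]-.607,W[...,1]+.324)<.1)&(cv2.medianBlur(W[...,2].astype(np.float32),5)>.0035)&(W[...,2]<.012)
p=cv2.morphologyEx(p.astype(np.uint8),cv2.MORPH_OPEN,np.ones((5,5)))>0; rep("pad",W[p])
th=Ro.from_rotvec(s["ee_rot"]).as_matrix(); print("TCP",s["position"].round(4),"theta",np.degrees(np.arctan2(th[1,0],th[0,0])).round(2))
cv2.imwrite(sys.argv[1],d["color"][:,:,::-1])
E
python3 wr.py pics/w1.png
```

```text
t: 10.28
position: [0.6132, -0.3145, 0.2393]
ee_rot: [-2.052, -2.377, 0.0]
force: [-0.4, -0.6, 0.0]
gripper_width: 0.0853
grasp_force: 0.0
t: 11.28
position: [0.6135, -0.3147, 0.2399]
ee_rot: [-0.7, -3.062, -0.0]
force: [-0.4, 0.3, 0.5]
gripper_width: 0.0854
grasp_force: 0.0
z pct [0.0585 0.0671 0.0684]
top 1827 [ 0.6131 -0.3166  0.067 ] ((614.5929565429688, -317.54559326171875), (22.63770866394043, 56.7887077331543), 66.6899642944336)
pad 9324 [ 0.6002 -0.3248  0.0054] ((607.2454833984375, -325.4139709472656), (111.31742858886719, 111.57465362548828), 0.4228128492832184)
TCP [ 0.6135 -0.3147  0.2399] theta 154.26
```

View pics/w1.png

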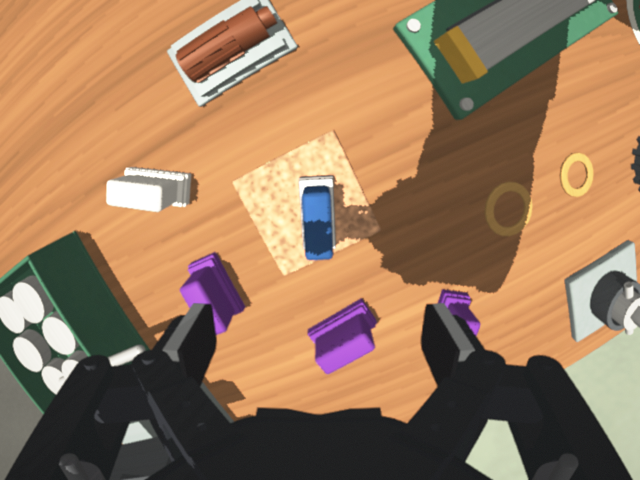

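The wrist picture shows the blue stone at (317,222) standing on the cork pad, lengthwise with the tool's x, with the fingers either side. The two views agree on its top at 67–68 mm.

```bash

python3 -m crank '[[-0.05,-0.045,0.2,-0.25,0.65],[0,0,0.5,0,0.65],[0,0,0.6,0,0.65],[0,0,0.6,0,0.65],[0,0,0.6,0,0.65],[0,0,0.6,0,0.65],[0,0,0.5,0,0.65],[0,0,0.4,0,0.65],[0,0,0.4,0,0.65],[0,0,0.2,0,0.65],[0,0,0.1,0,0.65],[0,0,0,0,0.65]]' 100
python3 -m crank '[[0,0,0,0,0.65],[0,0,0,0,0],[0,0,0,0,0],[0,0,0,0,0],[0,0,0,0,0],[0,0,0,0,0],[0,0,0,0,0],[0,0,0,0,0]]' 100
```

```text
t: 12.33
position: [0.6145, -0.3172, 0.0518]
ee_rot: [-0.65, -3.073, -0.001]
force: [-0.5, 0.4, -0.9]
gripper_width: 0.0554
grasp_force: 0.0
t: 13.0
position: [0.6151, -0.3175, 0.0532]
ee_rot: [0.649, 3.073, -0.001]
force: [-0.2, 1.1, 6.3]
gripper_width: 0.0229
grasp_force: 98.9
```

```bash

python3 -m crank '[[0,0,-0.1,0,0],[0,0,-0.3,0,0],[0,0,-0.5,0,0],[0,0,-0.5,0,0],[0,0,-0.5,0,0],[0,0,-0.5,0,0],[0,0,-0.5,0,0],[0,0,-0.4,0,0],[0,0,-0.12,0,0],[0,0,0,0,0],[0,0,0,0,0]]'
python3 -m crank '[[0.2,0.19,0,0,0],[0.4,0.38,0,0,0],[0.45,0.42,0,0,0],[0.45,0.42,0,0,0],[0.45,0.42,0,0,0],[0.45,0.42,0,0,0],[0.45,0.42,0,0,0],[0.45,0.42,0,0,0],[0.4,0.38,0,0,0],[0.3,0.28,0,0,0],[0.15,0.15,0,0,0],[0,0,0,0,0]]'
python3 -m crank '[[0,0,0,0.4,0],[0,0,0,0.8,0],[0,0,0,0.9,0],[0,0,0,0.9,0],[0,0,0,0.9,0],[0,0,0,0.9,0],[0,0,0,0.9,0],[0,0,0,0.9,0],[0,0,0,0.9,0],[0,0,0,0.56,0],[0,0,0,0,0],[0,0,0,0,0]]'
python3 -m crank '[[0,0,0,0,0],[0,0,0,0,0],[0,0,0,0,0]]'
python3 - <<'E'
from workcell import monitor,vision
from h import *
print({k:monitor.observe()[k].round(3) for k in("position","ee_rot","force","qpos")})
d=vision.read_camera("scene");W=cloud(d);cv2.imwrite("pics/s2.png",cv2.resize(d["color"][130:290,200:400,::-1],None,fx=3.7,fy=3.7))
hsv=cv2.cvtColor(d["color"],cv2.COLOR_RGB2HSV).astype(int)
m=(hsv[...,0]>100)&(hsv[...,0]<125)&(hsv[...,1]>80)&(np.hypot(W[...,0]-.527,W[...,1]+.108)<.07)&(d["range_z"]>0)
P=W[m];print(len(P),P.mean(0),cv2.minAreaRect((P[:,:2]*1000).astype(np.float32)),np.percentile(P[:,2],[2,50,98]))
E
```

```text
t: 13.92
position: [0.6145, -0.3172, 0.1882]
ee_rot: [-0.649, -3.073, -0.001]
force: [0.3, 0.1, -4.5]
gripper_width: 0.023
grasp_force: 98.0
t: 14.92
position: [0.5253, -0.1063, 0.1887]
ee_rot: [-0.647, -3.073, -0.0]
force: [0.4, 1.1, -1.8]
gripper_width: 0.0226
grasp_force: 98.2
t: 15.92
position: [0.5263, -0.1083, 0.1887]
ee_rot: [-2.001, -2.421, 0.0]
force: [0.0, 0.0, -3.5]
gripper_width: 0.023
grasp_force: 98.1
t: 16.17
position: [0.526, -0.1077, 0.189]
ee_rot: [-2.002, -2.421, 0.0]
force: [-0.7, -0.5, -3.5]
gripper_width: 0.0226
grasp_force: 98.1
{'position': array([ 0.526, -0.108,  0.189]), 'ee_rot': array([-2.002, -2.421,  0.   ]), 'force': array([-0.682, -0.498, -3.55 ]), 'qpos': array([-0.354,  0.313, -0.163,  1.095, -0.   ,  1.028])}
218 [ 0.53927933 -0.11929468  0.20444065] ((550.5469970703125, -99.32466888427734), (86.37004852294922, 63.9058723449707), 68.08139038085938) [0.16745178 0.19931539 0.33483613]
```

View pics/s2.png

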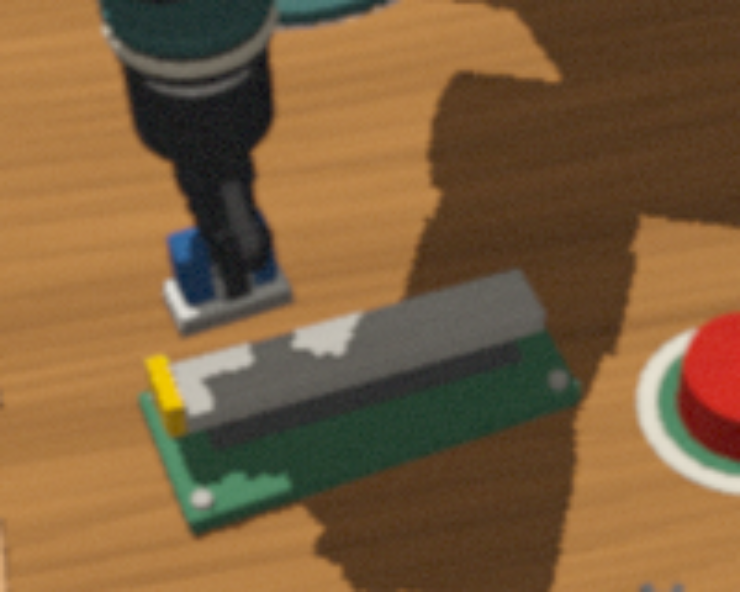

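The crop shows the stone level, lengthwise over the stop end of the slideway (stop at crop 165,395), held squarely.

```bash

python3 -m crank '[[0,0,0.15,0,0],[0,0,0.3,0,0],[0,0,0.35,0,0],[0,0,0.3,0,0],[0,0,0.2,0,0],[0,0,0.1,0,0],[0,0,0.04,0,0],[0,0,0,0,0],[0,0,0,0,0]]'
python3 -m crank '[[0,0,0.03,0,0],[0,0,0.03,0,0],[0,0,0.01,0,0],[0,0,0,0,0]]'
python3 -m crank '[[0,0,0.025,0,0],[0,0,0,0,0]]'
python3 -m crank '[[0,0,0.025,0,0],[0,0,0,0,0]]'
```

```text
t: 16.97
position: [0.5262, -0.1077, 0.1319]
ee_rot: [2.003, 2.419, 0.0]
force: [-0.4, 0.3, -3.4]
gripper_width: 0.023
grasp_force: 98.2
t: 17.3
position: [0.5259, -0.1075, 0.1287]
ee_rot: [2.004, 2.42, 0.0]
force: [0.0, 0.2, -3.8]
gripper_width: 0.0232
grasp_force: 98.2
t: 17.47
position: [0.5259, -0.1075, 0.1276]
ee_rot: [-2.004, -2.42, 0.0]
force: [0.6, 0.1, -3.4]
gripper_width: 0.0231
grasp_force: 98.2
t: 17.63
position: [0.5259, -0.1075, 0.1265]
ee_rot: [-2.004, -2.42, 0.0]
force: [0.3, 0.7, -3.4]
gripper_width: 0.0229
grasp_force: 98.2
```

```bash

python3 -m crank '[[0,0,0.025,0,0],[0,0,0,0,0]]' | grep -E "pos|^force"
python3 -m crank '[[0,0,0.025,0,0],[0,0,0,0,0]]'| grep -E "pos|^force"
python3 -m crank '[[0,0,0.025,0,0],[0,0,0,0,0]]'| grep -E "pos|^force"
```

```text
position: [0.5259, -0.1075, 0.1255]
force: [-0.4, 0.0, -3.8]
position: [0.526, -0.1076, 0.1247]
force: [0.0, 0.9, -0.3]
position: [0.526, -0.1076, 0.1237]
force: [-1.4, 0.4, 1.6]
```

```bash

python3 -m crank '[[0,0,0.025,0,0],[0,0,0,0,0]]'| grep -E "pos|^force"
python3 -m crank '[[0,0,0.03,0,0],[0,0,0,0,0]]'| grep -E "pos|^force"
python3 -m crank '[[0,0,0,0,0],[0,0,0,0,0]]'| grep -E "pos|rot|^force"
```

```text
position: [0.526, -0.1076, 0.1228]
force: [-2.1, 1.9, 3.0]
position: [0.526, -0.1077, 0.1216]
force: [-2.4, 0.5, 4.5]
position: [0.526, -0.1076, 0.1216]
ee_rot: [2.003, 2.419, -0.0]
force: [-1.4, 0.3, 5.7]
```

```bash

python3 -m crank '[[0,0,0.014,0,0],[0,0,0,0,0],[0,0,0,0,0],[0,0,0,0,0]]'| grep -E "pos|^force"
python3 -m crank '[[0.03,0,0.002,0,0],[0.05,0,0.003,0,0],[0.06,0,0.0034,0,0],[0.06,0,0.0034,0,0],[0.06,0,0.0034,0,0],[0.06,0,0.0034,0,0],[0.06,0,0.0034,0,0],[0.06,0,0.0034,0,0]]'| grep -E "pos|^force"
```

```text
position: [0.5261, -0.1077, 0.1212]
force: [-2.0, 1.4, 7.8]
position: [0.5236, -0.0911, 0.1205]
force: [0.6, -5.1, 5.3]
```

```bash

python3 -m crank '[[0.06,0,0.004,0,0],[0.06,0,0.004,0,0],[0.06,0,0.0034,0,0],[0.06,0,0.0034,0,0],[0.06,0,0.0034,0,0],[0.06,0,0.0034,0,0]]'| grep -E "pos|^force"
python3 -m crank '[[0.06,0,0.0034,0,0],[0.06,0,0.0034,0,0],[0.06,0,0.0034,0,0],[0.06,0,0.0034,0,0],[0.06,0,0.0034,0,0],[0.06,0,0.0034,0,0]]'| grep -E "pos|^force"
```

```text
position: [0.5209, -0.0769, 0.1196]
force: [0.5, -4.1, 5.9]
position: [0.5182, -0.0627, 0.1188]
force: [1.0, -4.4, 6.5]
```

```bash

python3 -m crank '[[0.06,0,0.0034,0,0],[0.06,0,0.0034,0,0],[0.06,0,0.0034,0,0],[0.06,0,0.0034,0,0],[0.06,0,0.0034,0,0],[0.06,0,0.0034,0,0]]'| grep -E "pos|^force"
python3 -m crank '[[0.06,0,0.0034,0,0],[0.06,0,0.0034,0,0],[0.06,0,0.0034,0,0],[0.06,0,0.0034,0,0],[0.06,0,0.0034,0,0],[0.06,0,0.0034,0,0]]'| grep -E "pos|^force"
```

```text
position: [0.5155, -0.0485, 0.118]
force: [-0.0, -3.4, 6.8]
position: [0.5129, -0.0344, 0.1171]
force: [1.5, -4.4, 7.3]
```

```bash

python3 -m crank '[[0.06,0,0.0034,0,0],[0.06,0,0.0034,0,0],[0.06,0,0.0034,0,0],[0.06,0,0.0034,0,0],[0.06,0,0.0034,0,0],[0.06,0,0.0034,0,0]]'| grep -E "pos|^force"
```

```text
position: [0.5101, -0.0202, 0.1163]
force: [0.8, -5.3, 4.7]
```

```bash

python3 -m crank '[[0.06,0,0.0034,0,0],[0.06,0,0.0034,0,0],[0.06,0,0.0034,0,0],[0.06,0,0.0034,0,0],[0.06,0,0.0034,0,0],[0.06,0,0.0034,0,0]]'| grep -E "pos|^force"
python3 -m crank '[[0.06,0,0.0034,0,0],[0.06,0,0.0034,0,0],[0.06,0,0.0034,0,0],[0.06,0,0.0034,0,0],[0.06,0,0.0034,0,0],[0.06,0,0.0034,0,0]]'| grep -E "pos|^force"
```

```text
position: [0.5075, -0.006, 0.1155]
force: [1.6, -4.9, 6.8]
position: [0.5048, 0.0081, 0.1146]
force: [1.0, -4.3, 5.8]
```

```bash

python3 -m crank '[[0.06,0,0.0034,0,0],[0.06,0,0.0034,0,0],[0.06,0,0.0034,0,0],[0.06,0,0.0034,0,0],[0.06,0,0.0034,0,0],[0.06,0,0.0034,0,0]]'| grep -E "pos|^force"
python3 -m crank '[[0.06,0,0.0034,0,0],[0.06,0,0.0034,0,0],[0.06,0,0.0034,0,0],[0.06,0,0.0034,0,0],[0.06,0,0.0034,0,0],[0.06,0,0.0034,0,0]]'| grep -E "pos|^force"
```

```text
position: [0.502, 0.0223, 0.1138]
force: [0.6, -5.2, 5.5]
position: [0.4994, 0.0365, 0.113]
force: [-0.0, -4.5, 6.4]
```

```bash

python3 -m crank '[[0.06,0,0.0034,0,0],[0.06,0,0.0034,0,0],[0.05,0,0.003,0,0],[0.03,0,0.002,0,0],[0.01,0,0,0,0],[0,0,0,0,0],[0,0,0,0,0],[0,0,0,0,0]]'| grep -E "pos|^force"
```

```text
position: [0.4978, 0.0448, 0.1125]
force: [0.4, -3.7, 6.0]
```

```bash

python3 -m crank '[[0,0,-0.1,0,0],[0,0,-0.3,0,0],[0,0,-0.4,0,0],[0,0,-0.5,0,0],[0,0,-0.5,0,0],[0,0,-0.3,0,0],[0,0,-0.1,0,0],[-0.1,0.01,0,0,0],[-0.3,0.03,0,0,0],[-0.5,0.05,0,0,0],[-0.6,0.06,0,0,0],[-0.6,0.06,0,0,0]]'| grep -E "pos|^force"
python3 -m crank '[[-0.6,0.06,0,0,0],[-0.6,0.06,0,0,0],[-0.6,0.06,0,0,0],[-0.6,0.06,0,0,0],[-0.6,0.06,0,0,0],[-0.6,0.06,0,0,0],[-0.6,0.06,0,0,0],[-0.6,0.06,0,0,0],[-0.6,0.06,0,0,0],[-0.6,0.06,0,0,0],[-0.6,0.06,0,0,0],[-0.5,0.05,0,0,0]]'| grep -E "pos|^force"
python3 -m crank '[[-0.3,0.03,0,0,0],[-0.1,0.01,0,0,0],[0,0,0,0,0],[0,0,0,0,0]]'| grep -E "t:|pos|rot|^force"
```

```text
position: [0.5206, -0.0371, 0.1988]
force: [0.6, -0.7, -3.3]
position: [0.6012, -0.3119, 0.1981]
force: [0.5, 0.3, -3.8]
t: 27.13
position: [0.6057, -0.3247, 0.1992]
ee_rot: [-2.003, -2.418, -0.0]
force: [-0.4, 0.1, -3.7]
```

```bash

python3 -m crank '[[0,0,0.15,0,0],[0,0,0.4,0,0],[0,0,0.5,0,0],[0,0,0.5,0,0],[0,0,0.5,0,0],[0,0,0.5,0,0],[0,0,0.4,0,0],[0,0,0.3,0,0],[0,0,0.15,0,0],[0,0,0.1,0,0],[0,0,0.03,0,0],[0,0,0,0,0]]'| grep -E "pos|^force"
python3 -m crank '[[0,0,0.02,0,0],[0,0,0.02,0,0],[0,0,0,0,0]]'| grep -E "pos|^force"
python3 - <<'E'
from workcell import vision
import cv2
d=vision.read_camera("scene"); cv2.imwrite("pics/s3.png",cv2.resize(d["color"][230:340,110:250,::-1],None,fx=5,fy=5,interpolation=cv2.INTER_CUBIC))
E
```

```text
position: [0.6064, -0.3246, 0.0592]
force: [0.2, 0.1, -3.3]
position: [0.6064, -0.3249, 0.0576]
force: [-0.2, 0.1, -3.9]
```

View pics/s3.png

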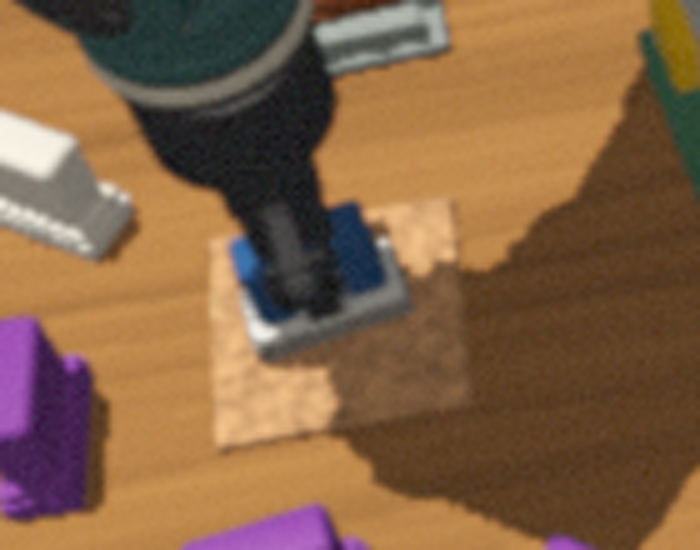

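The crop shows the stone (crop 320,290) level, just above the middle of the pad, with clear bench either side of the fingers. Lower it onto the cork by feel.

```bash

python3 -m crank '[[0,0,0.03,0,0],[0,0,0.03,0,0],[0,0,0.02,0,0],[0,0,0,0,0]]'| grep -E "pos|^force"
python3 -m crank '[[0,0,0.02,0,0],[0,0,0,0,0]]'| grep -E "pos|^force"
```

```text
position: [0.6062, -0.3247, 0.0538]
force: [0.8, -0.7, -4.4]
position: [0.6062, -0.3248, 0.0533]
force: [0.4, -0.1, -3.2]
```

```bash

python3 -m crank '[[0,0,0.015,0,0],[0,0,0,0,0]]'| grep -E "pos|^force"
python3 -m crank '[[0,0,0.015,0,0],[0,0,0,0,0]]'| grep -E "pos|^force"
```

```text
position: [0.6063, -0.3248, 0.0533]
force: [-3.5, 0.9, 4.2]
position: [0.6063, -0.3247, 0.0532]
force: [-4.3, 3.8, 11.2]
```

```bash

python3 -m crank '[[0,0,-0.01,0,0],[0,0,0,0,0.3],[0,0,0,0,0.55],[0,0,0,0,0.55],[0,0,0,0,0.55],[0,0,0,0,0.55],[0,0,0,0,0.55],[0,0,0,0,0.55]]'| grep -E "pos|^force|grip|grasp"
python3 -m crank '[[0,0,-0.1,0,0.55],[0,0,-0.3,0,0.55],[0,0,-0.5,0,0.55],[0,0,-0.6,0,0.55],[0,0,-0.6,0,0.55],[0,0,-0.6,0,0.55],[0,0,-0.6,0,0.55],[0,0,-0.6,0,0.55],[0,0,-0.4,0,0.55],[0,0,-0.1,0,0.55],[0,0,0,0,0.55],[0,0,0,0,0.55]]'
python3 wr.py pics/w2.png; python3 tin.py
```

```text
position: [0.6062, -0.3248, 0.0524]
force: [-0.3, 0.3, -0.2]
gripper_width: 0.047
grasp_force: 0.0
t: 30.93
position: [0.6061, -0.3246, 0.2275]
ee_rot: [-2.003, -2.419, 0.0]
force: [0.1, 0.0, -0.1]
gripper_width: 0.047
grasp_force: 0.0
z pct [0.0536 0.0671 0.0683]
top 1983 [ 0.6054 -0.3239  0.0671] ((605.85009765625, -325.3196716308594), (22.082576751708984, 56.36532211303711), 10.140103340148926)
pad 9880 [ 0.6057 -0.3198  0.0054] ((606.4485473632812, -325.0234680175781), (110.23282623291016, 110.31610870361328), 0.5953230857849121)
TCP [ 0.6061 -0.3246  0.2275] theta 100.75
top 1052 ((565.1416015625, 213.19125366210938), 44.947662353515625) ((564.053466796875, 213.38018798828125), (87.66736602783203, 87.21690368652344), 9.844117164611816)
scene 1078 ((566.7774047851562, 213.8620147705078), 47.13575744628906) ((567.8487548828125, 212.92747497558594), (90.05947875976562, 89.8667984008789), 50.11802673339844)
```

View pics/w2.png

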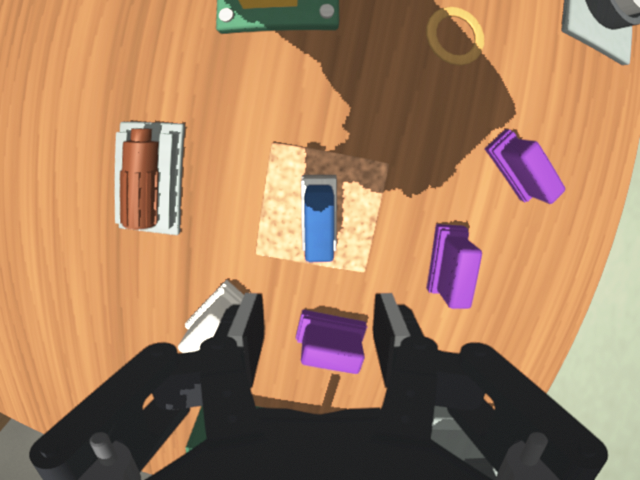

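The picture shows the stone upright at (319,220) in the middle of the pad. The tin is within 3 mm of the disc's centre.

```bash
python3 -c "
from workcell import ctrl; print(ctrl.job_done())"
```

```text
the job is handed in; nothing more can be done
None
```

The job is handed in (the hand-in gave no verdict): the tin stands within about 3 mm of the disc's centre, the slideway was dressed in one unbroken stroke at about 8–11 N, and the stone stands within about 1 mm of the pad's middle with the gripper clear, about 31 s in.

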